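# Lengthen the necklace bar by one hole

## Robot

A 6-joint arm with a two-finger parallel gripper is mounted at the origin on the work surface. World frame = base frame: x ahead of the robot, y to its left, z up, the work surface at z = 0. Lengths are in m, angles in rad, forces in N, time in s.
With the tool pointing down it reaches from about 0.35 to 0.975 m from the base axis. Payload 7.1 kg.
Tool frame: the origin (TCP) lies at the very end of the fingers, on their centre line; the grasp point (between the pads) lies 19 mm behind it (r.pinch_z is the distance from the TCP to the grasp point, in m); z points along the fingers, y is the line along which they close (so a half turn about z gives the same grasp; the last joint's range is limited). The gripper opens to 88 mm and grips with 3 to 60 N. Pads are 20 mm wide; open, the fingers measure 115 mm over their backs; the gripper's body (75 mm by 178 mm) begins 61 mm behind the grasp point.
Start: joints at [1.307, 0.423, 1.63, -0, 1.089, -0.019], TCP at [0.151, 0.606, 0.223] pointing down, gripper open.
Joint ranges: [-3, 3], [-0.9, 2.11], [0.09, 2.58], [-1.31, 4.45], [0.11, 2.69], [-2.54, 2.54]. Speed limits (rad/s): [2.39, 2.39, 3.01, 3.14, 3.14, 3.14].

## Interface

Orientations are given as [roll, pitch, yaw] about the fixed x, y, z axes, in that order (R = Rz(yaw) Ry(pitch) Rx(roll)).
In Python, from rig import r gives the robot as it stands. Calls block until the motion is done:
- r.reach(position, orientation): joint-space move of the TCP to a pose.
- r.movel(position, v=0.15, attitude=None): straight line of the TCP; attitude=None keeps the orientation; v is the mean speed in m/s.
- r.goto_joints(angles): joint-space move.
- r.grip(opening, f_grip=None): opening from 0.0 (shut) to 1.0 (fully open); f_grip is the grip in N (None keeps the last); returns when the fingers have stopped.
- r.wait(seconds).
- r.inverse_kinematics(position, orientation): joint angles nearest the present ones, or None.
- r.observe(): the state.
- r.get_image(name): name is "side" or "top" or "wrist"; returns the picture (384x512x3 uint8, red, green, blue); there is no depth.
- r.calibration(name): a dict with "intrinsics" (3x3 intrinsics, pixels), "T" (4x4, takes a point from camera to world coordinates). Camera axes: x right, y down, z forward; pixel columns grow to the right and rows downward; lengths in m; the calibration is good to about 2 mm. The wrist camera is an equidistant fisheye: a pixel r from the principal point sees the ray r / f radians off the axis. A picture is of the moment at which its call begins: read the wrist's pose just before it. calibration takes no time and is no camera call; for the wrist camera it gives the pose at the moment of the call.
A pose or a line that the arm cannot do raises r.Unreachable and nothing moves.
- r.job_done(): hands the job in; it is judged then, once.
The state is a dict: "clock": time; "q": joint angles; "joint_velocities": joint speeds; "effort": joint torques, N m; "tool_pos": TCP position; "orientation": TCP orientation; "wrist_force": force on the tool from outside, world axes, zero at the start; "moment": the same for the moment, N m; "gripper_width": opening from 0.0 (shut) to 1.0 (fully open); "grasp_force": force on a finger pad.
Only numpy, scipy, OpenCV 4.12 (cv2) and the standard library are available. Lean on these libraries where they do the work, as an engineer would, in place of code of your own. Each camera call takes 0.05 s, during which the arm holds its last target. There are 200 camera calls.

## Task

Make the extending necklace bar one hole longer: press its sprung side button in flush with the tube, slide the tube outwards, away from the wooden post, feeling for the moment the button pops out through the next hole, and let go with it locked there. Be gentle: do not strain the button against the edge of a hole, and leave the other things on the shelf where they are.

Things in the scene. Friction and masses are not known exactly. Their poses are not given: they have to be found in the camera images.
- stand: Necklace bar stand, screwed to the shelf. Dark wood base plate 75 x 300 x 12 mm (x, y, z); origin at the centre of its underside, z up. A post (26 x 30 mm, top at z = 84 mm) at its -y end, y = -120 mm, carries a fixed square inner bar along +y on which the tube slides. +y of the stand is outwards, away from the post. Yaw varies by +-0.45 rad.
- bar_axis (a point): Point of the stand on the axis of bar and tube, level with the button: x = 0, y = 30 mm, z = 65 mm in the stand's frame. The inner bar is 20 mm square and ends at y = 80 mm of the stand. The tube slides against about 2.5 N of friction and can move out at most 72 mm from the start.
- tube: Sliding outer tube, square aluminium, 26 x 26 mm outside (x, z), walls 2.5 mm. Origin on its axis, level with its first hole; axes as the stand's; at the start it is at the point bar_axis. It has a 34 mm square collar from y = -100 to -70 mm, an end cap at y = 126 mm, three small pegs underneath from y = 50 mm.
- first_hole (a point): Middle of the hole in the tube's +x wall that the button sits in at the start, on the outer face (x = 13 mm of the tube). Holes are 15 mm long in y, 14 mm high. The next hole lies towards the collar, 40 to 64 mm from the first, centre to centre; this spacing differs from start to start and is not measured.
- tube_end (a point): Outer end of the tube (end cap), on its axis, y = 126 mm from the tube's origin.
- button: Sprung steel button of the inner bar: round pin 12 mm in diameter, dome end pointing to the stand's +x. Origin at the dome's tip; it stays at y = 30, z = 65 mm of the stand, only x moves: 19 mm popped out (6 mm proud of the wall, tube locked with 1.5 mm play each way), 13 mm flush, 10.5 mm hidden under the wall. Spring 1.2 N out, 3 N flush, 4 N hidden.
- button_root (a point): Point 6 mm behind the button's tip, where the dome meets the straight flank; moves with the button. Pressed flush, only the dome is in the hole and 5 to 12 N along the tube makes it ride under the hole's edge (more if short of flush). It then rides under the wall and pops out by itself at the next hole unless that hole is covered; the tube is then locked again.
- compact: Chrome powder compact, a disc 68 mm across and 16 mm high; origin at the centre of its underside. Leave it alone.
- hairbrush: Bamboo paddle hairbrush, 240 x 70 mm, lying bristles up; origin on the shelf where handle (-x) and paddle (+x) meet. Leave it alone.
- incense_holder: Black ceramic incense holder, a dish 88 mm across and 24 mm high; origin at the centre of its underside. Leave it alone.
- sunglasses: Folded tortoiseshell sunglasses standing on the shelf, 145 mm wide (y), 30 mm deep, 52 mm high; origin under the bridge. Leave it alone.
- bangle: Brass bangle lying flat, 68 mm across, 8 mm high; origin at the centre of its underside. Leave it alone.
- cream_jar: Low white ceramic jar, 52 mm across, 45 mm high; origin at the centre of its underside. Leave it alone.
- scent_bottle: Amber glass scent bottle, 44 mm across, 95 mm high; origin at the centre of its underside. Leave it alone.

How it is judged:
By the outcome, as a careful person would: the job done as asked, in the order asked, and still so for the second after the job is handed in, with the robot touching nothing.
It also fails if it takes over 45 s, if anything falls off the work surface, if the arm or the gripper's body presses on something with over 40 N, if the wrist force passes 120 N, or if a joint passes its speed limit or range.

## Working session

There is one attempt and no reset: what is moved stays moved. The work goes in short steps, each a Python script; the robot and the scene stay as the last script left them, time stands still between calls to the robot, and variables do not carry over. Pictures are saved under pics/ and viewed, at most 10 in all, crops included, and the job is handed in when it is done.

```bash
mkdir -p pics; ls; python3 - <<'E'
from rig import r
import cv2
for n in("top","side"):
    cv2.imwrite(f"pics/{n}0.png",cv2.resize(r.get_image(n)[:,:,::-1],(800,600),interpolation=cv2.INTER_CUBIC))
    c=r.calibration(n);print(n,c["intrinsics"],c["T"])
o=r.observe();print(o["clock"],o["tool_pos"],o["orientation"],o["wrist_force"])
E
```

```text
pics
top [[386.41657416   0.         254.74352517]
 [  0.         386.41657416 197.46524793]
 [  0.           0.           1.        ]] [[ 0.01824327 -0.9974237   0.06937691  0.41172921]
 [-0.99980497 -0.01767385  0.00881264  0.04770408]
 [-0.00756378 -0.06952415 -0.99755159  1.26438039]
 [ 0.          0.          0.          1.        ]]
side [[469.16715735   0.         261.06716918]
 [  0.         469.16715735 193.71190637]
 [  0.           0.           1.        ]] [[ 0.91621808 -0.28320929  0.2834377   0.17473594]
 [-0.40051597 -0.66757434  0.62763959 -0.69478465]
 [ 0.01146237 -0.68857606 -0.72507353  0.96120975]
 [ 0.          0.          0.          1.        ]]
0.1 [0.15132804 0.60588266 0.22198925] [-3.14021325e+00 -1.13672197e-05  2.89680609e+00] [-0.03621455 -0.27280292 -0.62229828]
```

View pics/top0.png

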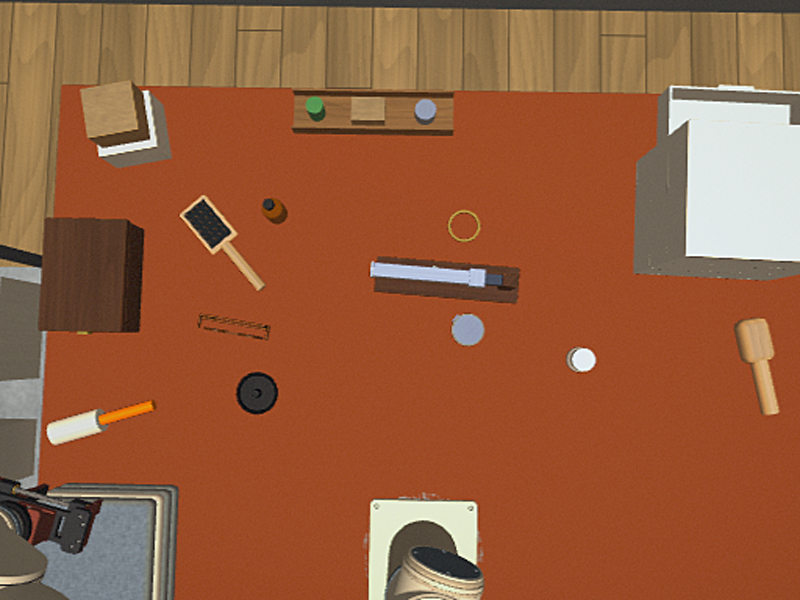

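View pics/side0.png

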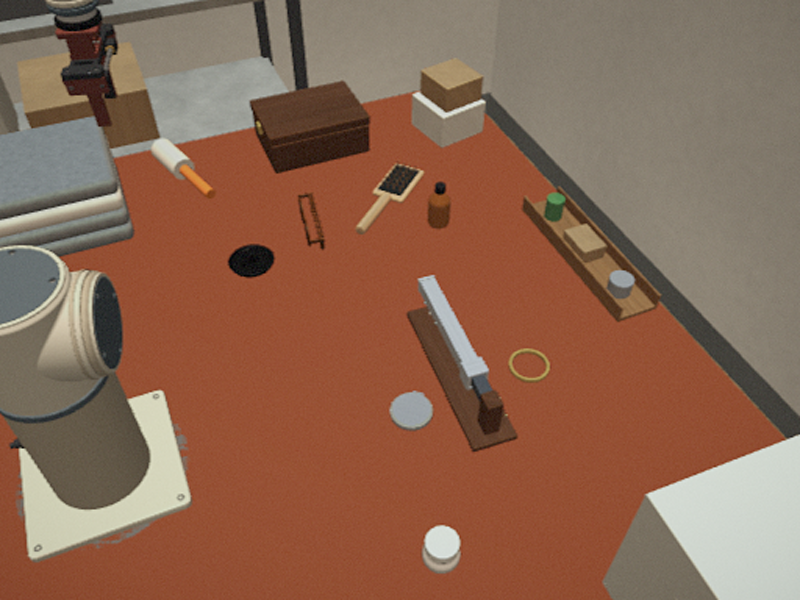

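The top view shows the stand with its tube from the end cap at (372,269) to the collar at (485,278) and the post on the right, so +y of the stand is roughly world +y. The side view agrees, and the button face (+x) points away from the robot.

```bash
cat > h.py <<'E'
import numpy as np, cv2
from rig import r
def ray(cal,uv):
    K,T=cal["intrinsics"],cal["T"]; d=np.array([(uv[0]-K[0,2])/K[0,0],(uv[1]-K[1,2])/K[1,1],1]); return T[:3,3],T[:3,:3]@d
def onz(cal,uv,z):
    o,d=ray(cal,uv); return o+d*(z-o[2])/d[2]
def fish(cal,P):
    K,T=cal["intrinsics"],cal["T"]; p=T[:3,:3].T@(np.asarray(P)-T[:3,3]); t=np.arctan2(np.hypot(p[0],p[1]),p[2]); a=np.arctan2(p[1],p[0])
    return K[0,2]+K[0,0]*t*np.cos(a),K[1,2]+K[1,1]*t*np.sin(a)
def fishz(cal,uv,z):
    K,T=cal["intrinsics"],cal["T"]; a=np.array([(uv[0]-K[0,2])/K[0,0],(uv[1]-K[1,2])/K[1,1]]); t=np.hypot(*a)
    d=T[:3,:3]@np.r_[a/t*np.sin(t),np.cos(t)]; o=T[:3,3]; return o+d*(z-o[2])/d[2]
E
python3 - <<'E'
from h import *
c=r.calibration("top"); s=1.5625
for n,u,z in[("end",(371,269),.078),("collar",(478,277),.08),("b1",(519,268),.012),("b2",(518,303),.012),("b3",(374,292),.012)]:
    print(n,onz(c,np.array(u)/s,z).round(4))
e=onz(c,np.array((371,269))/s,.078);k=onz(c,np.array((478,277))/s,.08)
d=(e-k)[:2];d/=np.hypot(*d);th=np.arctan2(-d[0],d[1]);o=e[:2]-d*.126;print("tube",o,th)
for ps in(np.pi/2+th,-np.pi/2+th): print(ps,r.inverse_kinematics([o[0],o[1],.2],[np.pi,0,ps]), r.inverse_kinematics([o[0],o[1]+.06,.046],[np.pi,0,ps]))
E
```

```text
end [0.5717 0.1131 0.078 ]
collar [ 0.5592 -0.0983  0.08  ]
b1 [ 0.5881 -0.192   0.012 ]
b2 [ 0.5148 -0.1902  0.012 ]
b3 [0.5325 0.1095 0.012 ]
tube [ 0.56428913 -0.01265218] -0.059121960493655576
1.511674366301241 [-4.35024393e-02  3.62944529e-01  1.78403186e+00 -4.44089210e-16
  9.94616264e-01  1.56195212e-02] [ 6.26947517e-02  5.96259595e-01  1.85284588e+00 -4.44089210e-16
  6.92487179e-01  1.21816712e-01]
-1.629918287288552 None None
```

```bash
python3 - <<'E'
from h import *
r.reach([0.564,-0.013,.20],[np.pi,0,1.512])
c=r.calibration("wrist");im=r.get_image("wrist");np.save("w1.npy",im);np.save("w1T.npy",c["T"])
print(c,r.observe()["clock"],r.observe()["wrist_force"])
cv2.imwrite("pics/w1.png",cv2.resize(im[:,:,::-1],(800,600),interpolation=cv2.INTER_CUBIC))
E
```

```text
{'intrinsics': array([[297.31863964,   0.        , 257.31511858],
       [  0.        , 297.31863964, 189.09678112],
       [  0.        ,   0.        ,   1.        ]]), 'T': array([[ 0.99833641, -0.05470225, -0.01822308,  0.56860134],
       [-0.05764071, -0.95456859, -0.2923634 ,  0.06858186],
       [-0.00140224,  0.29292742, -0.95613365,  0.36152593],
       [ 0.        ,  0.        ,  0.        ,  1.        ]])} 2.7833 [-0.67612819 -0.52899738  0.24593804]
```

View pics/w1.png

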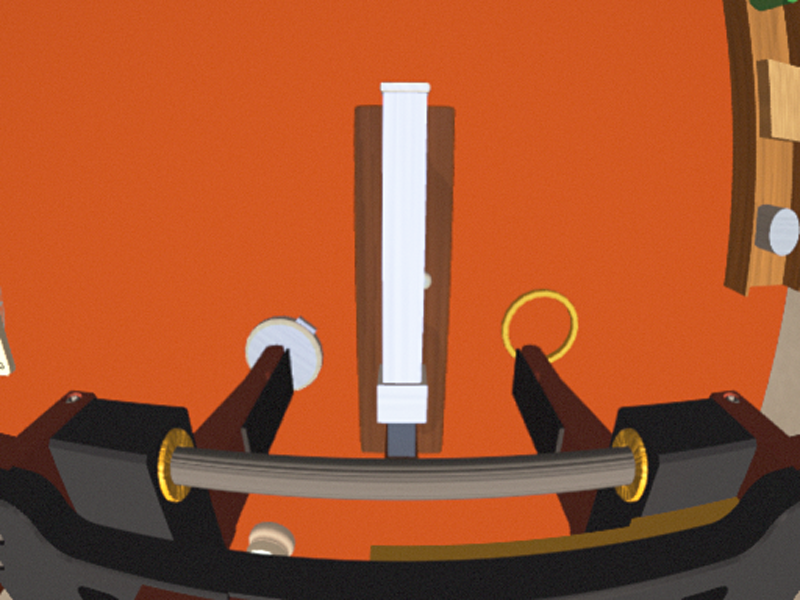

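The wrist view shows the tube from the end cap at (405,84) to the collar at (402,385–422), with the button poking out of the right (+x) side at (427,281). The path is clear.

```bash
python3 - <<'E'
from h import *
c=r.calibration("wrist");s=1.5625
f=lambda u,z:fishz(c,np.array(u)/s,z)[:2].round(4)
print("button tip",f((430.5,281),.065))
for u,z in[((383,100),.078),((428,100),.078),((382.5,370),.078),((422.5,370),.078),((377,386),.082),((428,386),.082),((377,421),.082),((428,421),.082),((405,83),.080)]: print(u,f(u,z))
# automatic edges along rows, native image
im=np.load("w1.npy").astype(int).min(2)
L=[];R=[]
for v in list(range(62,168,3))+list(range(192,232,3)):
    row=im[v,225:295]; g=np.diff(row); R.append(f(((225+np.argmin(g)+1)*s,(v+.5)*s),.078)); L.append(f(((225+np.argmax(g)+1)*s,(v+.5)*s),.078))
L=np.array(L);R=np.array(R);pl=np.polyfit(L[:,1],L[:,0],1);pr=np.polyfit(R[:,1],R[:,0],1)
print(pl,pr,np.std(L[:,0]-np.polyval(pl,L[:,1])),np.std(R[:,0]-np.polyval(pr,R[:,1])))
E
```

```text
button tip [ 0.5823 -0.0132]
(383, 100) [0.5589 0.1045]
(428, 100) [0.5857 0.103 ]
(382.5, 370) [ 0.5469 -0.0701]
(422.5, 370) [ 0.574  -0.0717]
(377, 386) [ 0.5426 -0.0801]
(428, 386) [ 0.5772 -0.0821]
(377, 421) [ 0.5403 -0.1084]
(428, 421) [ 0.5762 -0.1104]
(405, 83) [0.5726 0.1139]
[0.06656567 0.55199218] [0.06691645 0.57834013] 0.0001537789690491334 0.0002908916497003421
```

```bash
cat >> h.py <<'E'
th=-0.0666; X=np.array([np.cos(th),np.sin(th),0]); Y=np.array([-np.sin(th),np.cos(th),0]); P0=np.array([.5644,-.0119,.046])
def st(F0=0):
    o=r.observe(); F=o["wrist_force"]-F0; d=o["tool_pos"]-P0
    return dict(t=round(o["clock"],2),x=round(d@X*1e3,2),y=round(d@Y*1e3,2),Fx=round(F@X,2),Fy=round(F@Y,2),Fz=round(F[2],2),w=round(o["gripper_width"]*88,2),g=np.round(o["grasp_force"],2))
E
python3 - <<'E'
from h import *
A=[np.pi,0,np.pi/2+th]
r.reach(P0+[0,0,.06],A); r.grip(.65,4); r.movel(P0,v=.08); r.wait(.2)
F0=np.mean([ (r.wait(.05),r.observe()["wrist_force"])[1] for _ in range(5)],0); np.save("F0.npy",F0)
print(F0,st(F0)); r.grip(0,6); r.wait(.2); print(st(F0),r.observe()["moment"])
cv2.imwrite("pics/w2.png",cv2.resize(r.get_image("wrist")[:,:,::-1],(800,600)))
E
```

```text
[ 0.13409632 -0.40196035 -0.14015344] {'t': 5.27, 'x': np.float64(0.1), 'y': np.float64(0.02), 'Fx': np.float64(-0.31), 'Fy': np.float64(0.38), 'Fz': np.float64(-0.08), 'w': 57.4, 'g': np.float64(0.0)}
{'t': 6.07, 'x': np.float64(-0.05), 'y': np.float64(0.0), 'Fx': np.float64(-0.38), 'Fy': np.float64(0.91), 'Fz': np.float64(0.8), 'w': 25.86, 'g': np.float64(6.0)} [-0.06209725  0.1039171  -0.04963813]
```

View pics/w2.png

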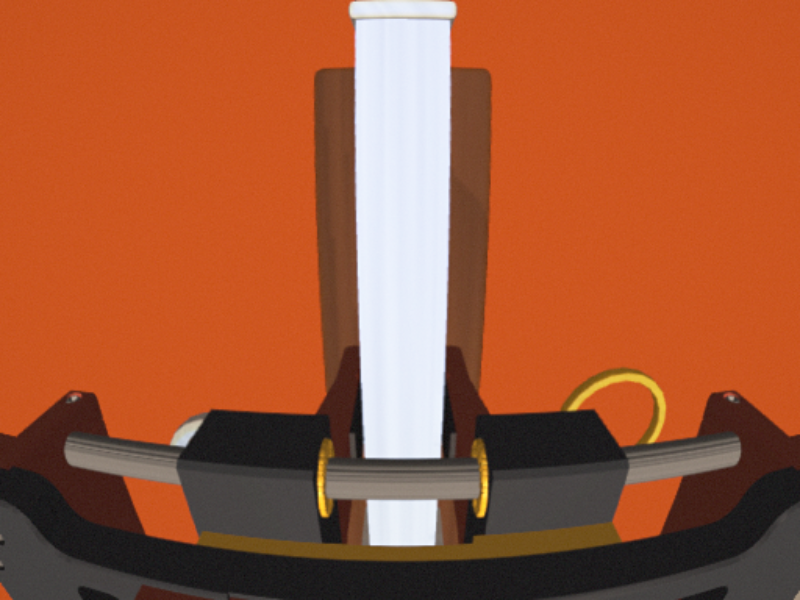

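The pads sit flat on both walls (opening 25.9 mm), so the button is flush. Next I grip firmer and ease the tube out over the hole's edge.

```bash
python3 - <<'E'
from h import *
F0=np.load("F0.npy"); r.grip(0,30); print(st(F0))
for y in np.arange(1,9.1,1):
    r.movel(P0+Y*y*1e-3,v=.02); s=st(F0); print({k:float(v) for k,v in s.items()})
    if abs(s["Fy"])>22: break
E
```

```text
{'t': 6.33, 'x': np.float64(-0.01), 'y': np.float64(-0.01), 'Fx': np.float64(0.32), 'Fy': np.float64(-0.97), 'Fz': np.float64(2.24), 'w': 26.14, 'g': np.float64(30.0)}
{'t': 6.58, 'x': -0.0, 'y': 0.7, 'Fx': 0.33, 'Fy': -4.09, 'Fz': 2.49, 'w': 26.0, 'g': 30.0}
{'t': 6.83, 'x': -0.03, 'y': 1.83, 'Fx': -1.02, 'Fy': -4.31, 'Fz': 3.18, 'w': 25.8, 'g': 30.0}
{'t': 7.08, 'x': -0.03, 'y': 2.98, 'Fx': -0.78, 'Fy': -3.81, 'Fz': 3.02, 'w': 26.15, 'g': 30.0}
{'t': 7.33, 'x': -0.01, 'y': 3.7, 'Fx': -0.54, 'Fy': -5.22, 'Fz': 3.58, 'w': 25.58, 'g': 30.0}
{'t': 7.58, 'x': -0.02, 'y': 4.51, 'Fx': -1.44, 'Fy': -5.39, 'Fz': 2.42, 'w': 26.08, 'g': 30.0}
{'t': 7.83, 'x': -0.04, 'y': 6.11, 'Fx': -0.68, 'Fy': -2.65, 'Fz': 2.83, 'w': 25.95, 'g': 30.0}
{'t': 8.08, 'x': 0.01, 'y': 7.31, 'Fx': -1.3, 'Fy': -0.41, 'Fz': 3.81, 'w': 25.66, 'g': 30.0}
{'t': 8.33, 'x': -0.0, 'y': 8.12, 'Fx': -1.29, 'Fy': -2.58, 'Fz': 3.93, 'w': 25.65, 'g': 30.0}
{'t': 8.58, 'x': -0.02, 'y': 9.1, 'Fx': -1.13, 'Fy': -2.99, 'Fz': 4.77, 'w': 26.01, 'g': 30.0}
```

```bash
python3 - <<'E'
from h import *
F0=np.load("F0.npy"); r.grip(0,10); r.movel(P0+Y*.036,v=.04); print(st(F0))
for y in np.arange(37,70.1,1):
    r.movel(P0+Y*y*1e-3,v=.02); s=st(F0); print(s["t"],y,s["y"],s["Fy"],s["Fx"])
    if s["Fy"]<-5.5:
        r.wait(.1); s=st(F0); print("hold",s["y"],s["Fy"])
        if s["Fy"]<-5: break
E
```

```text
{'t': 9.62, 'x': np.float64(0.01), 'y': np.float64(36.41), 'Fx': np.float64(-2.18), 'Fy': np.float64(1.57), 'Fz': np.float64(4.36), 'w': 25.98, 'g': np.float64(10.0)}
9.88 37.0 36.97 -0.21 -0.59
10.12 38.0 38.11 0.2 -1.17
10.38 39.0 39.27 0.05 -2.12
10.62 40.0 40.5 3.44 -1.41
10.88 41.0 41.89 8.63 -2.09
11.12 42.0 42.51 5.72 -2.3
11.38 43.0 42.96 1.73 -2.05
11.62 44.0 43.57 -0.01 -1.0
11.88 45.0 44.44 -0.87 -0.99
12.12 46.0 45.36 -1.13 -2.85
12.38 47.0 46.29 -1.52 -1.24
12.62 48.0 46.73 -4.12 -1.59
12.88 49.0 47.09 -8.7 -0.34
hold 47.1 -8.51
```

The tube sprang ahead at about 41 mm as the dome came out, and it is now held at about 47 mm, which looks locked. I'll relieve the force, let go, lift and look.

```bash
python3 - <<'E'
from h import *
F0=np.load("F0.npy")
for y in (47,46,45.4):
    r.movel(P0+Y*y*1e-3,v=.02); r.wait(.1); s=st(F0); print(y,s["y"],s["Fy"])
    if s["Fy"]>-1.5: break
p=r.observe()["tool_pos"]
r.grip(.65); r.movel(p+[0,0,.10],v=.15); r.movel(P0+[0,0,.154],v=.2); r.wait(.2); print(st(F0))
c=r.calibration("wrist");im=r.get_image("wrist");print(c["T"])
M=cv2.resize(im[:,:,::-1],(800,600),interpolation=cv2.INTER_CUBIC);cv2.imwrite("pics/w3.png",M)
E
```

```text
47 46.54 -3.61
46 46.18 0.3
{'t': 15.87, 'x': np.float64(-0.84), 'y': np.float64(0.62), 'Fx': np.float64(-0.06), 'Fy': np.float64(0.21), 'Fz': np.float64(-0.82), 'w': 57.39, 'g': np.float64(0.0)}
[[ 0.99782087 -0.06186327 -0.02294439  0.56922444]
 [-0.06587043 -0.95411262 -0.29211333  0.06957441]
 [-0.00382045  0.29298813 -0.95610844  0.36015699]
 [ 0.          0.          0.          1.        ]]
```

View pics/w3.png

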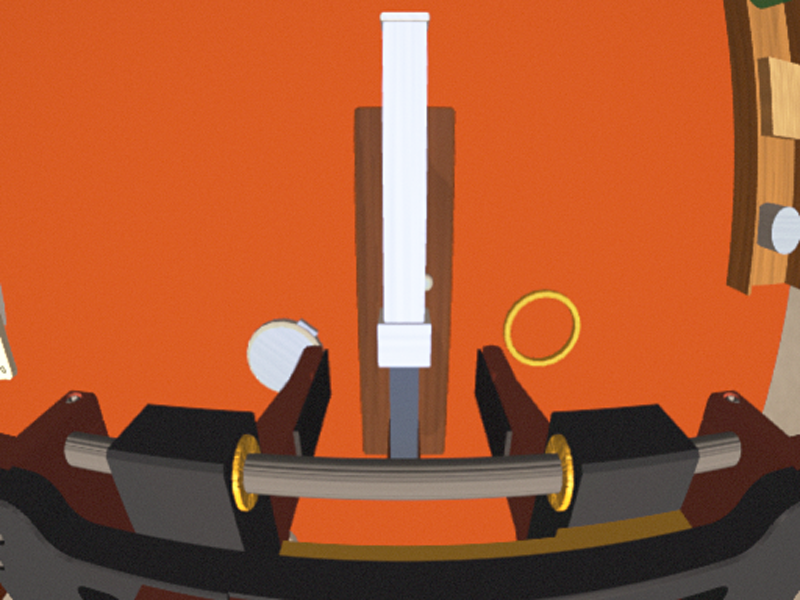

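The picture shows the button proud again at (428,283), as far out as at the start. The tube is about 46 mm further out (end cap at row 14), and the compact and bangle have not moved.

```bash
python3 -c "
from rig import r
print(r.job_done())"
```

```text
the job is handed in; nothing more can be done
None
```

The necklace bar is one hole longer: the tube slid out about 46 mm, the button popped out through the next hole, and I released the tube and handed the job in about 16 s into the 45 s limit.

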